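Roll a new phone glass down flush

TASK

The new phone glass is lying proud of its sloped wooden block: take the red-handled spring roller from its plywood rest and roll the glass down flush, with the wheel flat on the glass, starting at the orange end and going right to the other end in one unbroken pass with a firm, steady push. Do not crack the glass, leave the other things lying where they are, and finally set the roller back in its rest as it was, standing upright, and let go.

Things in the scene. Friction and masses are not known exactly. Their poses are not given: they have to be found in the camera images.
- roller_grip (a point): Centre of the roller's red handle, a block 36 (x, axle direction) by 28 (y) by 60 mm tall (z); grip it across the 28 mm, closing along y. z points up, away from the wheel. Relaxed, the axle is 105 mm and the wheel's rolling surface 123 mm below this point (-z). The roller weighs about 0.3 kg and is the same either way round.
- wheel: The roller's black rubber wheel, 36 mm diameter, 56 mm long, free-turning. Origin at its centre, x along the axle. It sits in an aluminium fork (70 mm over its cheeks) whose crossbar, 128 (along the axle) by 36 by 6 mm, has its underside 26 mm above the axle.
- fork (a joint): How far the fork and wheel are pushed up into the handle against the spring, m: 0 relaxed, 0.014 fully compressed. The push is about 5 N as the fork starts to move, then rises by 0.7 N per mm (12 N at 10 mm, 14.7 N at 14 mm); beyond that the roller is rigid.
- rest: Plywood rest, fixed: base 150 (x) by 70 (y) by 10 mm, two uprights with tops 60 mm above the table, each 18 (x) by 60 mm (y), 94 mm clear between. Origin: centre of the underside. The roller stands in it with the fork's crossbar on the two tops and the wheel hanging between, axle along the rest's x, 34 mm above the table, handle centre 139 mm above the table.
- bed: Sloped face of the wooden block, fixed, 100 (x) by 204 mm (y). Origin: centre of the recess floor, 62 mm above the table. x points down the slope, away from the robot; y runs level from the orange end (-y) to the plain end; z is square to the face, leaning 25 degrees from vertical away from it. Recess 79 by 158 mm, rim 6 mm high. At y = 91 a clamp jaw stands 12 mm high, handles to x = -130.
- glass: The new phone glass, loose, dark with green edges, 76 (x) by 156 (y) by 6 mm, 0.15 kg, in the recess, axes as the bed's. Origin: centre of its underside, which at the start is 4 mm above the recess floor, on two black clips; fully home, its top is flush with the rim. A push of more than 30 N cracks it.
- glass_a (a point): Point on the glass's underside 70 mm from its centre towards the orange end (-y).
- glass_b (a point): Point on the glass's underside 70 mm from its centre towards the plain end (+y).
- clip_a (a joint): Black clip bar under the glass at the orange end (bed y = -62 mm): how far it is pressed, m: 0 to 0.004 (home). It needs about 8 N to move, sinks at some 4 mm/s per further newton, and stays where left. The roller's push is shared by the two clips like a load on a beam, so 12 N seats a clip only with the wheel near that end (within 40 mm of the clip).
- clip_b (a joint): The same clip at the plain end (bed y = +62 mm).
- tray: White plastic screw tray, loose, 110 by 140 by 22 mm, origin at the centre of its underside; leave it alone.
- hexkey: Short steel hex key, 80 mm long, lying in the tray; leave it alone.
- cracked: The old cracked phone glass, 78 by 150 by 4 mm, lying flat on the stool; leave it alone.
- spudger: Aluminium spudger, 160 mm long, 5 mm thick, lying flat on the stool; leave it alone.
Not all that is in view belongs to the job. Leave any blue look-alike of the glass alone. Of the things that look like the part that bears roller_grip, the smaller one is meant.

How it is judged:
On the way, in this order (a step that is already met when the one before it is completed fails the run):
1. the wheel presses flat on the glass (over 7 N, axle within 11 degrees) near the orange end, and that end goes down (y of wheel in the frame of bed between -0.07 and -0.036 m and contact force between wheel and glass above 7 N and angle between the x axis of wheel and the x axis of bed, either way round below 0.2 rad and value of joint clip_a above 0.003 m), for 0.1 s.
2. still pressing (over 5 N, flat), the wheel passes the first quarter (y of wheel in the frame of bed between -0.034 and -0.018 m and contact force between wheel and glass above 5 N and angle between the x axis of wheel and the x axis of bed, either way round below 0.2 rad), for 0.1 s.
3. still pressing, it passes the middle (y of wheel in the frame of bed between -0.008 and 0.008 m and contact force between wheel and glass above 5 N and angle between the x axis of wheel and the x axis of bed, either way round below 0.2 rad), for 0.1 s.
4. still pressing, it passes the third quarter (y of wheel in the frame of bed between 0.018 and 0.034 m and contact force between wheel and glass above 5 N and angle between the x axis of wheel and the x axis of bed, either way round below 0.2 rad), for 0.1 s.
5. pressing over 7 N near the plain end, and that end goes down (y of wheel in the frame of bed between 0.036 and 0.07 m and contact force between wheel and glass above 7 N and angle between the x axis of wheel and the x axis of bed, either way round below 0.2 rad and value of joint clip_b above 0.003 m), for 0.1 s.
At the end, for the whole second after the job is handed in: Both ends of the glass lie within 1.5 mm of the recess floor, both clips are pressed down by more than 3 mm, the wheel's centre is within 20 mm horizontally of the rest's centre with its axle 28 to 40 mm above the table, the handle is within 8 degrees of upright, and everything is still (z of each of glass_a, glass_b in the frame of bed below 0.0015 m and value of joint each of clip_a, clip_b above 0.003 m and horizontal distance between wheel and rest below 0.02 m and height (world z) of wheel between 0.028 and 0.04 m and angle between roller_grip's own z axis and vertical below 0.14 rad and linear speed of each of wheel, glass below 0.02 m/s); the robot touches nothing.
It fails at once if the glass is pressed with more than 30 N (cracks) (contact force between glass and wheel above 30 N or contact force between glass and the fingers above 30 N).
It fails at once if the roller is lifted more than 8 mm off the glass after the orange end has gone down and before the plain end has (value of joint clip_a above 0.003 m and value of joint clip_b below 0.003 m and z of wheel in the frame of bed above 0.036 m).
It fails at once if the tray, hex key, cracked glass or spudger is shifted more than 20 mm (distance of any of tray, hexkey, cracked, spudger from where it was at the start of the episode above 0.02 m).
It also fails if it takes over 64 s, if anything falls off the work surface, if the arm or the gripper's body presses on something with over 40 N, if the wrist force passes 120 N, or if a joint passes its speed limit or range.

ROBOT

A 6-joint arm with a two-finger parallel gripper is mounted at the origin on the work surface. World frame = base frame: x ahead of the robot, y to its left, z up, the work surface at z = 0. Lengths are in m, angles in rad, forces in N, time in s.
With the tool pointing down it reaches from about 0.325 to 0.85 m from the base axis. Payload 4.4 kg.
Tool frame: the origin (TCP) lies midway between the tips of the shut fingers; the grasp point (between the pads) lies r.grasp_offset behind it (r.grasp_offset is the distance from the TCP to the grasp point, in m); z points along the fingers, y is the line along which they close (so a half turn about z gives the same grasp; the last joint's range is limited). The gripper opens to 94 mm and grips with 3 to 60 N. Pads are 16 mm wide; open, the fingers measure 119 mm over their backs; the gripper's body (75 mm by 177 mm) begins 78 mm behind the grasp point.
Start: joints at [-1.363, 0.207, 1.542, -0, 1.393, -0.15], TCP at [0.201, -0.539, 0.205] pointing down, gripper open.
Joint ranges: [-2.73, 2.73], [-0.86, 2.22], [0.23, 2.46], [-1.11, 4.25], [0.08, 2.63], [-2.82, 2.82]. Speed limits (rad/s): [2.79, 2.79, 3.14, 3.14, 3.14, 3.14].

INTERFACE

Orientations are given as a rotation vector (axis times angle).
In Python, from workcell import r, read_camera, spot_in, cut_out gives the robot as it stands.
- The arm moves only by the tool servo_tool, never from a script. Its arguments are lists of equal length, an entry for each row: "delta_pos": the shift along the world's x, y, z in cm, a list of three; "turn": the turn, a rotation vector about the world's x, y, z in rad, a list of three; "hand": the gripper's target within -1 to 1 (shut at 1, half-way at 0, fully open at -1). A call has 1 to 10 rows; each row is the pose to reach, as a shift and turn from the pose commanded when the call began; what a row does not reach only later rows make up. A row lasts 1/8 s, in which the tool goes at most 62.5 mm and 10.7 degrees, less where a joint would pass 70% of its speed; a pose out of reach is approached as far as the arm can. A call with a gripper value outside its range is refused whole. The fingers move at their own pace and stop on an object; "squeeze" is the grip in N (left out, the last holds). Time passes only in rows, so rows that repeat a pose let the fingers close. It gives the time, the measured TCP pose, the force and the opening at its end, in the units of the state.
- r.sense(): the state, without advancing time (a new reading comes with each control period).
- read_camera(name): name is "scene" or "top"; returns a dict with "pixels" (400x640x3 uint8, red, green, blue), "z_map" (400x640 float32, m along the optical axis (not along the pixel's ray), 0 where there is no reading), "fx", "fy", "cx", "cy" (pixels), "T" (4x4, takes a point from camera to world coordinates). Camera axes: x right, y up, looking along -z (the intrinsics and any distortion apply to the point x, -y, -z); pixel columns grow to the right and rows downward; lengths in m; the calibration is good to about 2 mm. A picture is of the moment at which its call begins.
- r.sign_off(): hands the job in, once; it reports no verdict.
Trained networks look in the newest picture that a camera, given by its name, has taken for a name from the list of things; names that differ only in an ending like _2 or _b are one class to them, and where a whole thing is asked for, a point or a joint stands for the part that bears it (a point fixed in the world has none). Each returns a list of dicts, best first, with "conf" (0 to 1); they miss things now and then, are a little off and sometimes report something else, mostly with a low value. They report only what shows in the picture. A call takes as long as a camera call. They do not tell look-alikes from the thing itself.
- spot_in(label, camera): "extent" ([left, top, right, bottom] in pixels, round what is visible of it).
- cut_out(label, camera): "mask" (400x640 bool, what is visible of it) and "extent" ([left, top, right, bottom] in pixels, round what is visible of it).
The state is a dict: "time_s": time; "joint_pos": joint angles; "joint_velocities": joint speeds; "tau": joint torques, N m; "tcp_pos": TCP position; "orientation": TCP orientation; "contact_force": force on the tool from outside, world axes, zero at the start; "torque": the same for the moment, N m; "grip_width": opening from 0.0 (shut) to 1.0 (fully open).
Only numpy, scipy, OpenCV 4.12 (cv2) and the standard library are available. Lean on these libraries where they do the work, as an engineer would, in place of code of your own. Each camera call takes 0.05 s, during which the arm holds its last target. There are 200 camera calls.

## Working session

There is one attempt and no reset: what is moved stays moved. The work goes in short steps, Python scripts to look and compute and a tool call to move; the robot and the scene stay as the last step left them, time stands still between calls to the robot, and variables do not carry over. Pictures are saved under pics/ and viewed, on a budget of 10 in all, crops included, one or two more only if the job needs it, and the job is handed in when it is done.

Besides the shell and the picture viewer there is one more tool, called after "Emit:" by a JSON object that holds its "api" and its "payload", one argument or row to a line. servo_tool: Moves the arm, as the interface text tells. Its arguments: {"type":"object","properties":{"delta_pos":{"type":"array","items":{"type":"array","items":{"type":"number"}}},"turn":{"type":"array","items":{"type":"array","items":{"type":"number"}}},"hand":{"type":"array","items":{"type":"number"}},"squeeze":{"type":"number"}},"required":["delta_pos","turn","hand"]}

```bash
mkdir -p pics; ls
cat > h.py <<'E'
import numpy as np, cv2
from workcell import r, read_camera, spot_in, cut_out
def world(c,us,vs,z=None):
    z=c["z_map"][vs,us] if z is None else z
    P=np.stack([(us-c["cx"])/c["fx"]*z,-(vs-c["cy"])/c["fy"]*z,-z],-1)
    return P@c["T"][:3,:3].T+c["T"][:3,3]
def save(c,n,box=None):
    im=c["pixels"][...,::-1]
    if box: im=im[box[1]:box[3],box[0]:box[2]]; im=cv2.resize(im,None,fx=3,fy=3)
    cv2.imwrite("pics/"+n,im)
def pts(c,m):
    v,u=np.nonzero(m&(c["z_map"]>0)); return world(c,u,v)
E
python3 - <<'E'
from h import *
print(r.sense(), r.grasp_offset)
for cam in("scene","top"):
    c=read_camera(cam); save(c,cam+"0.png"); print(cam,c["fx"],c["T"].round(3).tolist())
    np.savez("/tmp/"+cam,**c)
    for l in("roller_grip","wheel","rest","bed","glass","tray"):
        for d in cut_out(l,cam)[:3]:
            P=pts(c,d["mask"]); 
            print(l,round(d["conf"],2),d["extent"],len(P),np.percentile(P,[2,50,98],axis=0).round(3).tolist() if len(P) else 0)
E
```

```text
pics
{'time_s': 0.0, 'joint_pos': array([-1.36348366e+00,  2.07419521e-01,  1.54289014e+00,  5.33332298e-06,
        1.39348307e+00, -1.50540044e-01]), 'joint_velocities': array([-0.00030538, -0.00035799,  0.00045052, -0.00118551, -0.00051316,
       -0.00164183]), 'tau': array([-5.62325404e-04, -3.70872831e+01, -2.81416923e+01,  6.96814083e-02,
        3.62563762e-02, -1.77954039e-04]), 'tcp_pos': array([ 0.20121004, -0.53781949,  0.20432134]), 'orientation': array([-3.08927423e+00, -5.58726331e-01,  8.97820578e-05]), 'contact_force': array([-0.16274989, -0.25397469,  1.11558263]), 'torque': array([-0.00069147, -0.0542219 ,  0.03421414]), 'grip_width': 1.0026438644461524} 0.0188
scene 379.42681567189476 [[-0.819, -0.37, 0.438, 0.926], [0.573, -0.551, 0.607, 0.56], [0.016, 0.748, 0.663, 0.706], [0.0, 0.0, 0.0, 1.0]]
roller_grip 0.93 [327.5, 116.5, 358.7, 190.3] 1367 [[0.313, -0.223, 0.003], [0.351, -0.127, 0.069], [0.375, -0.065, 0.203]]
roller_grip 0.85 [258.6, 119.0, 301.6, 166.5] 917 [[0.402, -0.329, 0.023], [0.465, -0.297, 0.067], [0.516, -0.284, 0.17]]
wheel 0.74 [272.0, 151.7, 
[... 1476 characters left out ...]
6, -0.22, 0.01]]
rest 0.81 [423.9, 209.7, 459.7, 270.6] 785 [[0.387, -0.337, 0.008], [0.451, -0.284, 0.012], [0.53, -0.263, 0.063]]
bed 0.61 [281.1, 175.9, 368.6, 250.9] 1803 [[0.435, -0.103, 0.015], [0.524, 0.024, 0.077], [0.61, 0.098, 0.127]]
bed 0.15 [196.5, 113.9, 210.6, 169.0] 263 [[0.648, 0.318, 0.003], [0.731, 0.329, 0.007], [0.798, 0.338, 0.01]]
glass 0.68 [294.1, 182.9, 358.7, 210.3] 1498 [[0.527, -0.075, 0.058], [0.562, -0.003, 0.075], [0.599, 0.069, 0.089]]
glass 0.56 [312.7, 101.9, 355.0, 157.6] 1457 [[0.694, -0.074, 0.003], [0.766, -0.021, 0.008], [0.84, 0.03, 0.012]]
tray 0.65 [168.2, 199.0, 232.9, 249.5] 2294 [[0.431, 0.248, 0.002], [0.487, 0.319, 0.006], [0.544, 0.39, 0.025]]
```

View pics/scene0.png

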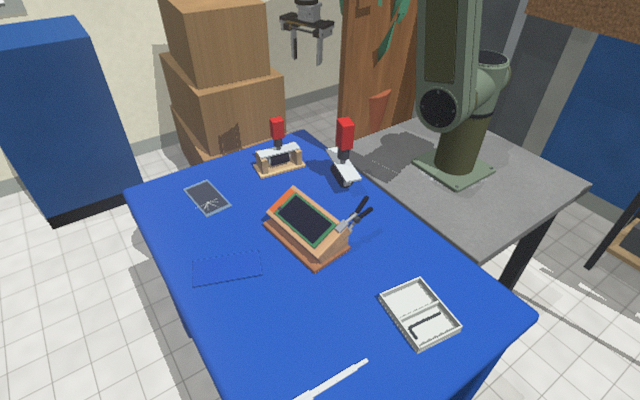

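View pics/top0.png

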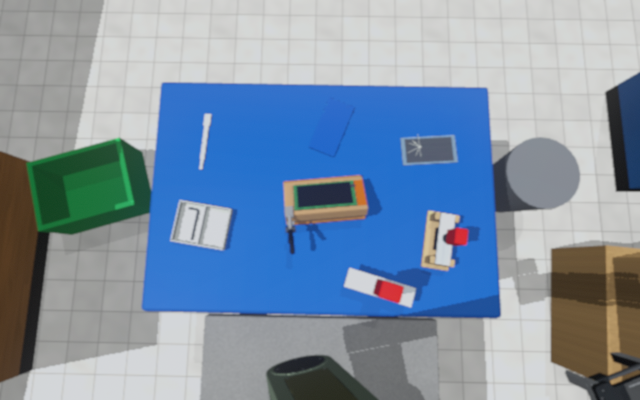

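The scene view shows the smaller red roller standing in the rest at about (278,140). The larger look-alike stands free at (345,150). The block has its orange end at (283,200) and its clamp at (355,215). In the top view the rest is at (442,240) and the glass at (325,195). Next I'll measure the poses.

```bash
cat > m.py <<'E'
from h import *
def rect(XY):
    (c,s,a)=cv2.minAreaRect((XY*1000).astype(np.float32)); return np.round(c,1),np.round(s,1),round(a,2)
if __name__=="__main__":
  for cam in("scene","top"):
    c=dict(np.load(f"/tmp/{cam}.npz")); v,u=np.mgrid[:400,:640]
    W=world(c,u,v); hsv=cv2.cvtColor(c["pixels"],cv2.COLOR_RGB2HSV); H,S,V=np.moveaxis(hsv.astype(int),-1,0)
    ok=c["z_map"]>0; X,Y,Z=np.moveaxis(W,-1,0)
    print(cam)
    reg=ok&(X>.36)&(X<.56)&(Y>-.37)&(Y<-.23)
    red=reg&((H<8)|(H>172))&(S>150)&(V>70)
    print("red",red.sum(),np.percentile(W[red],[1,50,99],axis=0).round(3).tolist())
    t=red&(Z>.160); print("red top",t.sum(),rect(W[t][:,:2]),np.median(Z[t]))
    for lo,hi in((.115,.135),(.135,.155)):
        t=red&(Z>lo)&(Z<hi); print(" side",t.sum(),W[t].mean(0).round(4),W[t].min(0).round(3),W[t].max(0).round(3)) if t.any() else 0
    for n,lo,hi in(("base",.005,.014),("tops",.055,.0625),("bar",.063,.072)):
        t=reg&(Z>lo)&(Z<hi)&~((H>100)&(H<130)&(S>150))
        print(n,t.sum(),rect(W[t][:,:2]), np.median(Z[t]))
    bl=ok&(X>.42)&(X<.66)&(Y>-.14)&(Y<.16)&(Z>.045)&(Z<.14)
    gl=bl&(V<70)&(X>.52); gr=bl&(H>45)&(H<85)&(S>90)
    print("blk",bl.sum(),"dark",gl.sum(),"green",gr.sum())
    for n,m in(("dark",gl),("green",gr),("both",gl|gr)):
        m=cv2.morphologyEx(m.astype(np.uint8),cv2.MORPH_OPEN,np.ones((2,2)))>0
        P=W[m]
        if len(P)<20: continue
        for _ in range(4):
            m0=P.mean(0); n3=np.linalg.svd(P-m0)[2][2]; n3*=np.sign(n3[2]); d=(P-m0)@n3; P=P[abs(d)<.004]
        yaw=np.arctan2(n3[1],n3[0]); ex=np.array([n3[2]*np.cos(yaw),n3[2]*np.sin(yaw),-np.hypot(*n3[:2])]);ey=np.cross(n3,ex)
        Q=np.c_[(P-m0)@ex,(P-m0)@ey]; R=rect(Q)
        cc=m0+ex*R[0][0]/1000+ey*R[0][1]/1000
        print(n,len(P),"tilt",np.degrees(np.arccos(n3[2])).round(2),"yaw",np.degrees(yaw).round(2),R,"centre",cc.round(4))
E
python3 m.py
```

```text
scene
red 234 [[0.446, -0.315, 0.113], [0.461, -0.294, 0.149], [0.478, -0.289, 0.171]]
red top 81 (array([ 460.4, -303.3]), array([25.5, 34.2]), 83.55) 0.1689077424453891
 side 62 [ 0.4617 -0.2932  0.1255] [ 0.445 -0.298  0.115] [ 0.477 -0.286  0.135]
 side 68 [ 0.4616 -0.2938  0.1454] [ 0.446 -0.298  0.135] [ 0.478 -0.289  0.155]
base 374 (array([ 461. , -303.4]), array([ 70.7, 150.6]), 79.24) 0.01050379465084822
tops 78 (array([ 460.8, -305.2]), array([ 65.5, 131.5]), 84.11) 0.06007866228916586
bar 301 (array([ 460.7, -306.5]), array([ 42.7, 128.6]), 84.12) 0.06653716661877662
blk 3355 dark 757 green 277
dark 474 tilt 25.1 yaw 6.37 (array([  3.7, -12.6]), array([130.3,  61.8]), 89.81) centre [0.5651 0.0024 0.0716]
green 136 tilt 25.61 yaw 8.34 (array([ -9.2, -55. ]), array([153.6,  72.7]), 87.98) centre [0.5655 0.0025 0.0706]
both 598 tilt 25.28 yaw 7.24 (array([  1.8, -21.2]), array([153.6,  72.7]), 88.98) centre [0.5657 0.0026 0.0712]
top
red 274 [[0.443, -0.317, 0.12], [0.459, -0.297, 0.169], [0.475, -0.289, 0.173]]
red top 196 (array([ 459. , -302.6]), array([28.2, 31.4]), 89.6) 0.1703509686775978
 side 25 [ 0.4587 -0.2906  0.1273] [ 0.447 -0.292  0.117] [ 0.473 -0.289  0.135]
 side 43 [ 0.4576 -0.2909  0.1464] [ 0.442 -0.3    0.135] [ 0.473 -0.288  0.155]
base 526 (array([ 458.8, -303.8]), array([ 72.8, 153.9]), 83.42) 0.010997096684169483
tops 122 (array([ 459.7, -305.1]), array([ 61.3, 130. ]), 81.45) 0.06071230998435767
bar 645 (array([ 459.4, -303.2]), array([ 56.8, 128.5]), 81.84) 0.06727068154804117
blk 3342 dark 1014 green 263
dark 169 tilt 35.16 yaw 5.82 (array([0.3, 1.5]), array([131.1,  14.4]), 89.81) centre [ 0.5624 -0.0058  0.0745]
green 21 tilt 26.84 yaw 6.97 (array([1.7, 9. ]), array([149.1,  10.1]), 85.04) centre [ 0.5452 -0.0077  0.0822]
both 190 tilt 37.87 yaw 5.61 (array([-1. ,  0.9]), array([ 14.2, 148.6]), 0.05) centre [ 0.5578 -0.0067  0.0771]
```

Emit:
{"api": "servo_tool", "payload": {
  "delta_pos": [
    [3.7,3.4,0.5],
    [7.4,6.7,0.5],
    [11.1,10.1,0.5],
    [14.8,13.4,0.5],
    [18.5,16.8,0.5],
    [22.2,20.2,0.5],
    [25.9,23.6,0.5],
    [25.9,23.6,0.5],
    [25.9,23.6,0.5]
  ],
  "turn": [
    [0,0,-0.07],
    [0,0,-0.14],
    [0,0,-0.21],
    [0,0,-0.28],
    [0,0,-0.35],
    [0,0,-0.42],
    [0,0,-0.48],
    [0,0,-0.48],
    [0,0,-0.48]
  ],
  "hand": [-1,-1,-1,-1,-1,-1,-1,-1,-1],
  "squeeze": 50
}}

```text
time_s: 1.82
tcp_pos: [0.4601, -0.3027, 0.2104]
orientation: [3.135, -0.19, -0.001]
contact_force: [-0.3, 0.3, -0.2]
grip_width: 0.998
```

Run:
```python
from h import *
from scipy.spatial.transform import Rotation as R
s=r.sense(); M=R.from_rotvec(s["orientation"]).as_matrix(); print(s["tcp_pos"].round(4),s["joint_pos"].round(2),M.round(3).tolist(),np.degrees(np.arctan2(M[1,1],M[0,1])),s["contact_force"].round(2))
c=read_camera("scene"); save(c,"s1.png",(200,40,380,200))
# bar axis & glass from both saved frames via rays on known planes
for cam in("scene","top"):
    c=dict(np.load(f"/tmp/{cam}.npz")); v,u=np.mgrid[:400,:640]; W=world(c,u,v); X,Y,Z=np.moveaxis(W,-1,0)
    t=(X>.36)&(X<.56)&(Y>-.37)&(Y<-.23)&(Z>.06)&(Z<.074); P=W[t][:,:2]; 
    m0=P.mean(0); a=np.linalg.svd(P-m0,full_matrices=False)[2][0]; print(cam,"bar yaw",np.degrees(np.arctan(a[1]/a[0])))
    hsv=cv2.cvtColor(c["pixels"],cv2.COLOR_RGB2HSV).astype(int); H,S,V=np.moveaxis(hsv,-1,0)
    m=(X>.50)&(X<.63)&(abs(Y)<.12)&(Z>.045)&(Z<.1)&((V<60)|((H>45)&(H<85)&(S>90)))
    n,L,st,_=cv2.connectedComponentsWithStats(m.astype(np.uint8)); k=1+st[1:,4].argmax(); vv,uu=np.nonzero(L==k)
    y=np.radians(6.2); s_,c_=np.sin(np.radians(25)),np.cos(np.radians(25))
    ex=np.array([c_*np.cos(y),c_*np.sin(y),-s_]); ez=np.array([s_*np.cos(y),s_*np.sin(y),c_]); ey=np.cross(ez,ex)
    O=np.array([.5613,.002,.062]); d=world(c,uu,vv,np.ones(len(uu)))-c["T"][:3,3]; o=c["T"][:3,3]
    lam=((O+.01*ez-o)@ez)/(d@ez); Q=(o+d*lam[:,None]-O)@np.c_[ex,ey]
    rc=cv2.minAreaRect((Q*1000).astype(np.float32)); print("glass in bed guess mm",len(uu),rc, np.percentile(Q*1000,[1,99],axis=0).round(1).tolist())
```

```text
[ 0.4601 -0.3027  0.2104] [-0.74  0.15  1.6  -0.    1.39  0.95] [[0.993, -0.121, -0.001], [-0.121, -0.993, -0.0], [-0.0, 0.0, -1.0]] -96.95066378496817 [-0.29  0.3  -0.2 ]
scene bar yaw -9.211911769706903
glass in bed guess mm 247 ((-0.3589057922363281, -3.494964599609375), (153.74542236328125, 73.22329711914062), 89.80819702148438) [[-36.7, -78.2], [36.3, 73.2]]
top bar yaw -8.550169220948721
glass in bed guess mm 255 ((-3.843576431274414, -5.627937316894531), (150.06243896484375, 70.56172943115234), 89.2286605834961) [[-38.5, -80.3], [29.4, 69.4]]
```

View pics/s1.png

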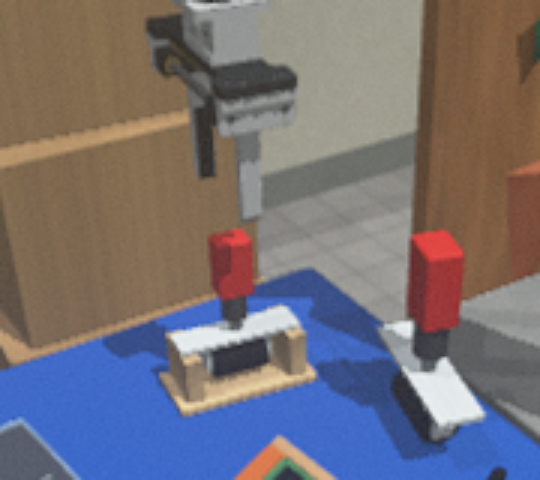

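Crop: the open fingers are centred over the smaller red handle at (230,265). I'll go down and grip.

Emit:
{"api": "servo_tool", "payload": {
  "delta_pos": [
    [0,0,-3],
    [0,0,-6],
    [0,0,-9],
    [0,0,-9],
    [0,0,-9],
    [0,0,-9],
    [0,0,-9],
    [0,0,-9],
    [0,0,-9],
    [0,0,-9]
  ],
  "turn": [
    [0,0,0],
    [0,0,0],
    [0,0,0],
    [0,0,0],
    [0,0,0],
    [0,0,0],
    [0,0,0],
    [0,0,0],
    [0,0,0],
    [0,0,0]
  ],
  "hand": [-1,-1,-1,-1,1,1,1,1,1,1],
  "squeeze": 50
}}

```text
time_s: 3.12
tcp_pos: [0.4604, -0.3025, 0.1205]
orientation: [-3.136, 0.192, -0.0]
contact_force: [0.6, -0.0, -0.1]
grip_width: 0.399
```

Emit:
{"api": "servo_tool", "payload": {
  "delta_pos": [
    [0,0,0],
    [0,0,0],
    [0,0,0],
    [0,0,0],
    [0,0,2],
    [0,0,4],
    [0,0,4],
    [0,0,4]
  ],
  "turn": [
    [0,0,0],
    [0,0,0],
    [0,0,0],
    [0,0,0],
    [0,0,0],
    [0,0,0],
    [0,0,0],
    [0,0,0]
  ],
  "hand": [1,1,1,1,1,1,1,1],
  "squeeze": 50
}}

```text
time_s: 4.12
tcp_pos: [0.4596, -0.3017, 0.159]
orientation: [-3.134, 0.192, 0.003]
contact_force: [-0.1, 0.7, -3.3]
grip_width: 0.296
```

Run:
```python
from h import *
s=r.sense(); print(s["tcp_pos"],s["torque"].round(3),s["contact_force"].round(2),s["joint_pos"].round(2))
c=read_camera("scene"); save(c,"s2.png",(200,40,380,200))
```

```text
[ 0.45955414 -0.30173522  0.15904724] [ 0.066  0.019 -0.007] [-0.11  0.71 -3.34] [-0.74  0.2   1.65  0.    1.29  0.95]
```

View pics/s2.png

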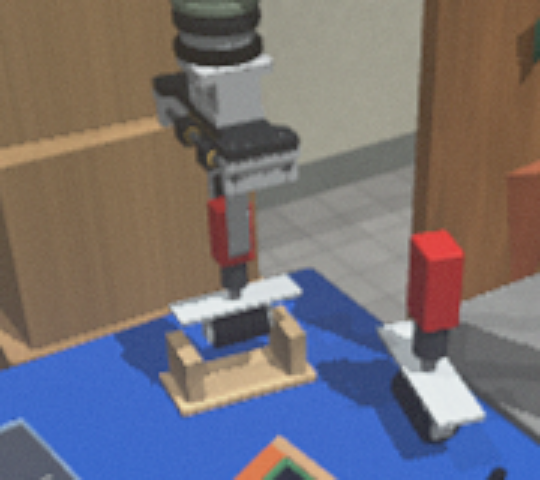

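The roller is out of its rest and hanging square, with the wheel at (240,325) in the crop. Next I'll compute the pose over the bed.

```bash
cat > bed.py <<'E'
from h import *
from scipy.spatial.transform import Rotation as R
y=np.radians(6.2); s_,c_=np.sin(np.radians(25)),np.cos(np.radians(25))
ex=np.array([c_*np.cos(y),c_*np.sin(y),-s_]); ez=np.array([s_*np.cos(y),s_*np.sin(y),c_]); ey=np.cross(ez,ex)
O=np.array([.5603,-.002,.062])
def tcp(yw,h): return O+ey*yw+ez*(.010+.123+h-r.grasp_offset)
Rb=R.from_matrix(np.c_[ex,-ey,-ez])
E
python3 - <<'E'
from bed import *
q=np.radians(-6.95); R0=R.from_matrix(np.array([[np.cos(q),np.sin(q),0],[np.sin(q),-np.cos(q),0],[0,0,-1]]))
print("turn",(Rb*R0.inv()).as_rotvec().round(4)); p0=np.array([.460,-.303,.160])
for yw,h in((-.056,.05),(-.056,.02),(-.056,0),(.056,0)): print(yw,h,tcp(yw,h).round(4),((tcp(yw,h)-p0)*100).round(2))
print("ey",ey.round(4),"ez",ez.round(4))
E
```

```text
turn [0.0029 0.4373 0.2259]
-0.056 0.05 [ 0.6353 -0.0502  0.2108] [17.53 25.28  5.08]
-0.056 0.02 [ 0.6227 -0.0515  0.1836] [16.27 25.15  2.36]
-0.056 0 [ 0.6143 -0.0525  0.1655] [15.43 25.05  0.55]
0.056 0 [0.6022 0.0589 0.1655] [14.22 36.19  0.55]
ey [-0.108   0.9942  0.    ] ez [0.4201 0.0456 0.9063]
```

Emit:
{"api": "servo_tool", "payload": {
  "delta_pos": [
    [0,0,4],
    [1,1,8],
    [4,5,9],
    [7,10,9],
    [10,14,9],
    [13,19,8],
    [16,23,6],
    [17.5,25.3,5.1],
    [17.5,25.3,5.1],
    [17.5,25.3,5.1]
  ],
  "turn": [
    [0,0,0],
    [0,0,0],
    [0,0.08,0.04],
    [0.001,0.16,0.08],
    [0.001,0.24,0.12],
    [0.002,0.32,0.165],
    [0.003,0.4,0.207],
    [0.003,0.437,0.226],
    [0.003,0.437,0.226],
    [0.003,0.437,0.226]
  ],
  "hand": [1,1,1,1,1,1,1,1,1,1],
  "squeeze": 60
}}

```text
time_s: 5.42
tcp_pos: [0.6351, -0.05, 0.2105]
orientation: [3.04, 0.163, -0.675]
contact_force: [0.4, -0.4, -2.9]
grip_width: 0.291
```

Run:
```python
from bed import *
s=r.sense(); print(s["tcp_pos"].round(4),s["contact_force"].round(2),s["torque"].round(2),s["joint_pos"].round(2),"rot err",(Rb*R.from_rotvec(s["orientation"]).inv()).as_rotvec().round(3))
c=read_camera("scene"); save(c,"s3.png",(200,100,400,280))
for cam in("scene","top"):
    c=read_camera(cam)
    for d in cut_out("wheel",cam)[:3]:
        P=pts(c,d["mask"]); Q=(P-O)@np.c_[ex,ey,ez]; print(cam,round(d["conf"],2),d["extent"],np.percentile(Q,[3,50,97],axis=0).round(3).tolist())
```

```text
[ 0.6351 -0.05    0.2105] [ 0.41 -0.39 -2.93] [ 0.1  -0.42  0.04] [-0.15  0.67  0.96 -0.12  1.94  1.29] rot err [ 0.    -0.001  0.001]
scene 0.7 [272.7, 181.5, 291.7, 205.1] [[-0.025, -0.09, 0.008], [0.001, -0.042, 0.086], [0.027, -0.039, 0.094]]
scene 0.69 [330.1, 164.7, 348.1, 187.4] [[-0.197, -0.155, -0.137], [-0.179, -0.11, -0.118], [-0.166, -0.085, -0.107]]
```

View pics/s3.png

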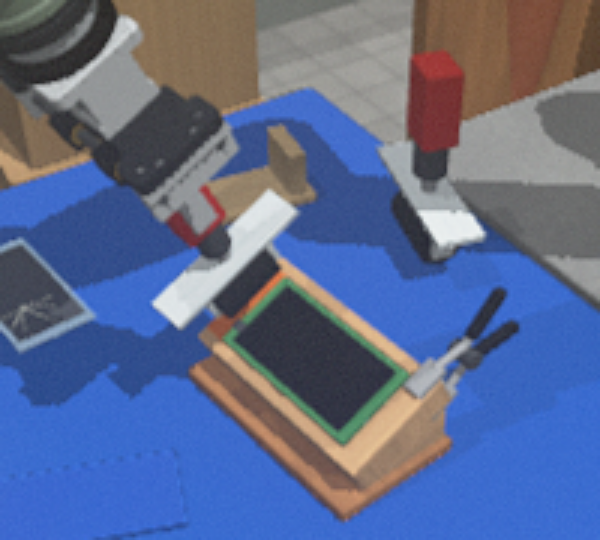

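The wheel hangs over the orange end (crop (250,285)), square to the bed and centred in x. I'll lower it close to the glass, then press in small steps.

Emit:
{"api": "servo_tool", "payload": {
  "delta_pos": [
    [-0.6,-0.06,-1.3],
    [-1.2,-0.13,-2.6],
    [-1.7,-0.18,-3.65],
    [-1.89,-0.2,-4.08],
    [-1.89,-0.2,-4.08],
    [-1.89,-0.2,-4.08]
  ],
  "turn": [
    [0,0,0],
    [0,0,0],
    [0,0,0],
    [0,0,0],
    [0,0,0],
    [0,0,0]
  ],
  "hand": [1,1,1,1,1,1]
}}

```text
time_s: 6.42
tcp_pos: [0.617, -0.0516, 0.1711]
orientation: [3.04, 0.164, -0.672]
contact_force: [-0.1, 0.3, -3.7]
grip_width: 0.299
```

Emit:
{"api": "servo_tool", "payload": {
  "delta_pos": [
    [-0.08,-0.01,-0.18],
    [-0.17,-0.02,-0.36],
    [-0.25,-0.03,-0.54],
    [-0.25,-0.03,-0.54],
    [-0.25,-0.03,-0.54]
  ],
  "turn": [
    [0,0,0],
    [0,0,0],
    [0,0,0],
    [0,0,0],
    [0,0,0]
  ],
  "hand": [1,1,1,1,1]
}}

```text
time_s: 7.05
tcp_pos: [0.6143, -0.0519, 0.1658]
orientation: [3.04, 0.163, -0.672]
contact_force: [1.1, -0.2, 0.4]
grip_width: 0.292
```

```bash
cat > st.py <<'E'
from bed import *
s=r.sense(); d=s["tcp_pos"]-tcp(0,0); f=s["contact_force"]-[.4,-.4,-2.95]
print(s["time_s"],"bed x,y,h mm",(d@np.c_[ex,ey,ez]*1000).round(2),"F bed",(f@np.c_[ex,ey,ez]).round(2),"tq",s["torque"].round(2),"rot err",(Rb*R.from_rotvec(s["orientation"]).inv()).as_rotvec().round(3))
E
python3 st.py
```

```text
7.05 bed x,y,h mm [ -0.08 -55.49   0.31] F bed [-0.71  0.16  3.33] tq [ 0.06 -0.34  0.05] rot err [0.    0.001 0.001]
```

Emit:
{"api": "servo_tool", "payload": {
  "delta_pos": [
    [-0.08,-0.01,-0.18],
    [-0.17,-0.02,-0.36],
    [-0.25,-0.03,-0.54],
    [-0.34,-0.04,-0.73],
    [-0.42,-0.05,-0.91],
    [-0.42,-0.05,-0.91],
    [-0.42,-0.05,-0.91]
  ],
  "turn": [
    [0,0,0],
    [0,0,0],
    [0,0,0],
    [0,0,0],
    [0,0,0],
    [0,0,0],
    [0,0,0]
  ],
  "hand": [1,1,1,1,1,1,1]
}}

```text
time_s: 7.92
tcp_pos: [0.6107, -0.0529, 0.158]
orientation: [3.04, 0.163, -0.669]
contact_force: [3.2, -0.5, 7.2]
grip_width: 0.293
```

```bash
python3 st.py
```

```text
7.925 bed x,y,h mm [ -0.13 -56.02  -8.39] F bed [-1.76 -0.38 10.42] tq [-0.09  0.05  0.08] rot err [0.002 0.003 0.001]
```

Emit:
{"api": "servo_tool", "payload": {
  "delta_pos": [
    [-0.08,-0.01,-0.18],
    [-0.12,-0.01,-0.27],
    [-0.12,-0.01,-0.27],
    [-0.12,-0.01,-0.27],
    [-0.12,-0.01,-0.27],
    [-0.12,-0.01,-0.27],
    [-0.12,-0.01,-0.27]
  ],
  "turn": [
    [0,0,0],
    [0,0,0],
    [0,0,0],
    [0,0,0],
    [0,0,0],
    [0,0,0],
    [0,0,0]
  ],
  "hand": [1,1,1,1,1,1,1]
}}

```text
time_s: 8.8
tcp_pos: [0.6097, -0.053, 0.1559]
orientation: [3.04, 0.163, -0.668]
contact_force: [3.2, -0.3, 8.6]
grip_width: 0.295
```

```bash
python3 st.py
python3 - <<'E'
from bed import *
c=read_camera("scene"); save(c,"s4.png",(230,140,390,290))
for d in cut_out("glass","scene")[:3]:
    P=pts(c,d["mask"]); Q=(P-O)@np.c_[ex,ey,ez]*1000
    if abs(np.median(Q[:,2]))<30:
        A=Q[abs(Q[:,2]-8)<8]; print(len(A),np.polyfit(A[:,1],A[:,2],1).round(4))
c=dict(np.load("/tmp/scene.npz"))
E
```

```text
8.8 bed x,y,h mm [ -0.11 -56.03 -10.69] F bed [-2.33 -0.19 11.68] tq [-0.04  0.19  0.09] rot err [0.002 0.004 0.001]
1380 [0.0228 9.0321]
```

View pics/s4.png

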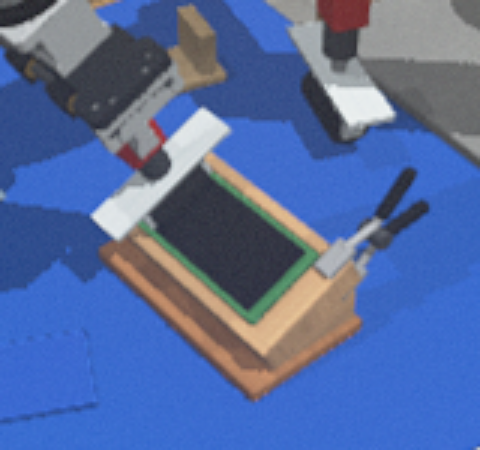

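```bash
cat > gl.py <<'E'
from bed import *
def prof(c,t):
    v,u=np.mgrid[:400,:640]; Q=(world(c,u,v)-O)@np.c_[ex,ey,ez]*1000
    V=c["pixels"].max(-1); 
    m=(abs(Q[...,0])<30)&(Q[...,1]>-75)&(Q[...,1]<70)&(abs(Q[...,2]-7)<9)&(V<75); A=Q[m]
    rim=(Q[...,0]>41)&(Q[...,0]<48)&(abs(Q[...,1])<85)&(abs(Q[...,2]-6)<6)
    print(t,"fit",np.polyfit(A[:,1],A[:,2],1).round(4),"rim z",np.median(Q[rim][:,2]).round(1),[(a,int(((A[:,1]>a)&(A[:,1]<a+15)).sum()),round(float(np.median(A[(A[:,1]>a)&(A[:,1]<a+15),2])),1)) for a in range(-75,70,15) if ((A[:,1]>a)&(A[:,1]<a+15)).sum()>5])
E
python3 - <<'E'
from gl import *
prof(dict(np.load("/tmp/scene.npz")),"before"); prof(read_camera("scene"),"now")
prof(dict(np.load("/tmp/top.npz")),"before top"); prof(read_camera("top"),"now top")
E
python3 st.py
```

```text
before fit [9.00000e-04 1.08579e+01] rim z 6.7 [(-75, 59, 10.9), (-60, 117, 10.6), (-45, 115, 11.0), (-30, 115, 11.0), (-15, 127, 11.2), (0, 130, 10.8), (15, 123, 10.8), (30, 138, 10.8), (45, 136, 10.9), (60, 61, 11.1)]
now fit [0.0314 9.2623] rim z 6.5 [(-60, 33, 7.6), (-45, 109, 8.0), (-30, 117, 8.5), (-15, 118, 9.1), (0, 121, 9.6), (15, 125, 9.9), (30, 136, 10.7), (45, 141, 10.6), (60, 53, 11.2)]
before top fit [1.30000e-03 1.21971e+01] rim z 7.9 [(-75, 63, 12.3), (-60, 118, 12.0), (-45, 115, 12.2), (-30, 118, 12.2), (-15, 112, 12.2), (0, 113, 12.4), (15, 114, 12.3), (30, 115, 12.1), (45, 113, 12.5), (60, 39, 12.0)]
9.0 bed x,y,h mm [ -0.12 -56.04 -10.7 ] F bed [-2.74 -0.25 11.28] tq [-0.07  0.15  0.06] rot err [0.002 0.004 0.001]Traceback (most recent call last):
  File "<stdin>", line 3, in <module>
  File "gl.py", line 7, in prof
    print(t,"fit",np.polyfit(A[:,1],A[:,2],1).round(4),"rim z",np.median(Q[rim][:,2]).round(1),[(a,int(((A[:,1]>a)&(A[:,1]<a+15)).sum()),round(float(np.median(A[(A[:,1]>a)&(A[:,1]<a+15),2])),1)) for a in range(-75,70,15) if ((A[:,1]>a)&(A[:,1]<a+15)).sum()>5])
                  ~~~~~~~~~~^^^^^^^^^^^^^^^^^
    raise TypeError("expected non-empty vector for x")
TypeError: expected non-empty vector for x
```

The glass slope is now 0.031 (4 mm over 124 mm), so the orange end is fully home at about 11.5 N. I'll roll now, easing off 1 mm as the wheel climbs the tilted glass.

Emit:
{"api": "servo_tool", "payload": {
  "delta_pos": [
    [-0.05,0.5,0.01],
    [-0.1,0.99,0.02],
    [-0.15,1.49,0.03],
    [-0.2,1.99,0.04],
    [-0.25,2.49,0.05],
    [-0.3,2.98,0.06],
    [-0.35,3.48,0.07],
    [-0.4,3.98,0.08],
    [-0.45,4.48,0.09],
    [-0.5,4.97,0.09]
  ],
  "turn": [
    [0,0,0],
    [0,0,0],
    [0,0,0],
    [0,0,0],
    [0,0,0],
    [0,0,0],
    [0,0,0],
    [0,0,0],
    [0,0,0],
    [0,0,0]
  ],
  "hand": [1,1,1,1,1,1,1,1,1,1]
}}

```text
time_s: 10.25
tcp_pos: [0.6049, -0.0033, 0.1568]
orientation: [3.04, 0.163, -0.667]
contact_force: [3.3, 0.2, 8.4]
grip_width: 0.293
```

```bash
python3 st.py
```

```text
10.25 bed x,y,h mm [-0.04 -6.1  -9.6 ] F bed [-2.13  0.26 11.52] tq [-0.2   0.12  0.13] rot err [0.002 0.004 0.001]
```

Emit:
{"api": "servo_tool", "payload": {
  "delta_pos": [
    [-0.05,0.5,0],
    [-0.11,0.99,0],
    [-0.16,1.49,0],
    [-0.22,1.99,0],
    [-0.27,2.49,0],
    [-0.32,2.98,0],
    [-0.38,3.48,0],
    [-0.43,3.98,0],
    [-0.49,4.48,0],
    [-0.54,4.97,0]
  ],
  "turn": [
    [0,0,0],
    [0,0,0],
    [0,0,0],
    [0,0,0],
    [0,0,0],
    [0,0,0],
    [0,0,0],
    [0,0,0],
    [0,0,0],
    [0,0,0]
  ],
  "hand": [1,1,1,1,1,1,1,1,1,1]
}}

```text
time_s: 11.5
tcp_pos: [0.5994, 0.0467, 0.1564]
orientation: [3.04, 0.163, -0.668]
contact_force: [3.0, -0.8, 7.1]
grip_width: 0.293
```

```bash
python3 st.py
```

```text
11.5 bed x,y,h mm [  0.09  44.15 -10.03] F bed [-1.9  -0.72 10.16] tq [-0.11  0.01  0.02] rot err [0.001 0.004 0.001]
```

Emit:
{"api": "servo_tool", "payload": {
  "delta_pos": [
    [-0.08,0.49,-0.04],
    [-0.15,0.89,-0.08],
    [-0.19,1.19,-0.13],
    [-0.19,1.19,-0.13],
    [-0.19,1.19,-0.13],
    [-0.19,1.19,-0.13],
    [-0.19,1.19,-0.13]
  ],
  "turn": [
    [0,0,0],
    [0,0,0],
    [0,0,0],
    [0,0,0],
    [0,0,0],
    [0,0,0],
    [0,0,0]
  ],
  "hand": [1,1,1,1,1,1,1]
}}

```text
time_s: 12.38
tcp_pos: [0.5976, 0.0588, 0.1553]
orientation: [3.041, 0.163, -0.668]
contact_force: [3.4, 1.4, 8.3]
grip_width: 0.294
```

```bash
python3 st.py;python3 - <<'E'
from gl import *
prof(read_camera("scene"),"now")
E
```

```text
12.375 bed x,y,h mm [  0.11  56.37 -11.18] F bed [-1.85  1.44 11.54] tq [ 0.08  0.03 -0.04] rot err [0.    0.004 0.001]
now fit [3.800e-03 7.247e+00] rim z 6.2 [(-75, 29, 7.5), (-60, 59, 7.1), (-45, 57, 7.1), (-30, 52, 7.2), (-15, 50, 7.1), (0, 9, 8.0), (60, 15, 6.7)]
```

The whole glass is flush: about 7.2 mm all along, with the rim reading 6.2. Lifting off square.

Emit:
{"api": "servo_tool", "payload": {
  "delta_pos": [
    [0.42,0.05,0.91],
    [0.84,0.09,1.8],
    [1.68,0.18,3.6],
    [2.52,0.27,5.44],
    [2.52,0.27,9],
    [2.52,0.27,9],
    [2.52,0.27,9]
  ],
  "turn": [
    [0,0,0],
    [0,0,0],
    [0,0,0],
    [0,0,0],
    [0,0,0],
    [0,0,0],
    [0,0,0]
  ],
  "hand": [1,1,1,1,1,1,1]
}}

```text
time_s: 13.3
tcp_pos: [0.6207, 0.0615, 0.241]
orientation: [3.039, 0.164, -0.678]
contact_force: [0.1, 0.1, -2.9]
grip_width: 0.295
```

Run:
```python
from gl import *
s=r.sense(); print(s["tcp_pos"].round(4),s["contact_force"].round(1))
c=read_camera("scene"); prof(c,"now"); save(c,"s5.png",(230,100,390,280)); np.savez("/tmp/s5",**c)
q=np.radians(-6.95); R0=R.from_matrix(np.array([[np.cos(q),np.sin(q),0],[np.sin(q),-np.cos(q),0],[0,0,-1]]))
print((R0*Rb.inv()).as_rotvec().round(4), ((np.array([.460,-.303,.22])-[.6211,.0611,.2426])*100))
# empty rest
v,u=np.mgrid[:400,:640]; W=world(c,u,v); X,Y,Z=np.moveaxis(W,-1,0); hsv=cv2.cvtColor(c["pixels"],cv2.COLOR_RGB2HSV).astype(int)
nb=~((hsv[...,0]>100)&(hsv[...,0]<130)&(hsv[...,1]>120))
t=(X>.36)&(X<.56)&(Y>-.37)&(Y<-.23)&nb
from m import rect
for lo,hi in((.007,.014),(.056,.065)): 
    k=t&(Z>lo)&(Z<hi); print(lo,k.sum(),rect(W[k][:,:2]))
```

```text
[0.6207 0.0615 0.241 ] [ 0.1  0.1 -2.9]
now fit [-2.6000e-03  7.1037e+00] rim z 6.2 [(-75, 49, 7.1), (-15, 32, 7.0), (0, 74, 6.9), (15, 128, 7.0), (30, 136, 6.8), (45, 133, 7.1), (60, 62, 7.0)]
[-0.0029 -0.4373 -0.2259] [-16.11 -36.41  -2.26]
0.007 75 (array([ 527.3, -314.2]), array([32.7, 73.8]), 11.97)
0.056 2 (array([ 518.3, -293.9]), array([21.,  0.]), -153.38)
```

View pics/s5.png

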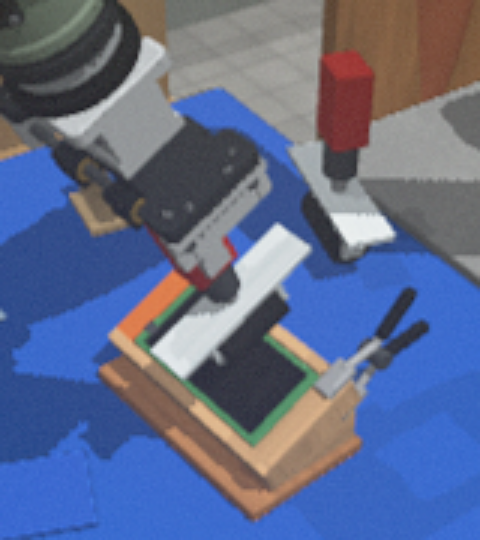

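The glass sits flush along its whole length in the crop, with the roller clear above it at (225,300). Carrying it back over the rest.

Emit:
{"api": "servo_tool", "payload": {
  "delta_pos": [
    [-1,-4,1],
    [-3,-8,1],
    [-5,-12.5,1],
    [-7.2,-17,0.5],
    [-9.4,-21.5,0],
    [-11.6,-26,-0.7],
    [-13.8,-31,-1.5],
    [-16.1,-36.4,-2.2],
    [-16.1,-36.4,-2.2],
    [-16.1,-36.4,-2.2]
  ],
  "turn": [
    [0,0,0],
    [0,-0.06,-0.03],
    [0,-0.12,-0.06],
    [-0.001,-0.19,-0.1],
    [-0.001,-0.25,-0.13],
    [-0.002,-0.32,-0.165],
    [-0.002,-0.38,-0.196],
    [-0.003,-0.437,-0.226],
    [-0.003,-0.437,-0.226],
    [-0.003,-0.437,-0.226]
  ],
  "hand": [1,1,1,1,1,1,1,1,1,1]
}}

```text
time_s: 14.6
tcp_pos: [0.4593, -0.3016, 0.2194]
orientation: [-3.133, 0.193, 0.005]
contact_force: [0.8, 0.2, -2.9]
grip_width: 0.298
```

Run:
```python
from h import *
from scipy.spatial.transform import Rotation as R
s=r.sense(); M=R.from_rotvec(s["orientation"]).as_matrix(); print(s["tcp_pos"].round(4),M.round(3).tolist(),s["contact_force"].round(2))
for cam in("scene","top"):
    c=read_camera(cam); v,u=np.mgrid[:400,:640]; W=world(c,u,v); X,Y,Z=np.moveaxis(W,-1,0)
    t=(X>.36)&(X<.56)&(Y>-.40)&(Y<-.20)&(Z>.152)&(Z<.174)&(c["pixels"].min(-1)>90)
    k=cv2.minAreaRect((W[t][:,:2]*1000).astype(np.float32)) if t.sum()>5 else 0; print(cam,"bar",t.sum(),k)
    if cam=="scene": save(c,"s6.png",(200,40,380,200))
```

```text
[ 0.4593 -0.3016  0.2194] [[0.992, -0.123, -0.003], [-0.123, -0.992, 0.003], [-0.003, -0.003, -1.0]] [ 0.76  0.23 -2.93]
scene bar 343 ((460.4416198730469, -301.1134338378906), (42.21607971191406, 127.85271453857422), 83.93828582763672)
top bar 382 ((421.1806335449219, -294.97515869140625), (36.685585021972656, 50.04777145385742), 84.36266326904297)
```

View pics/s6.png

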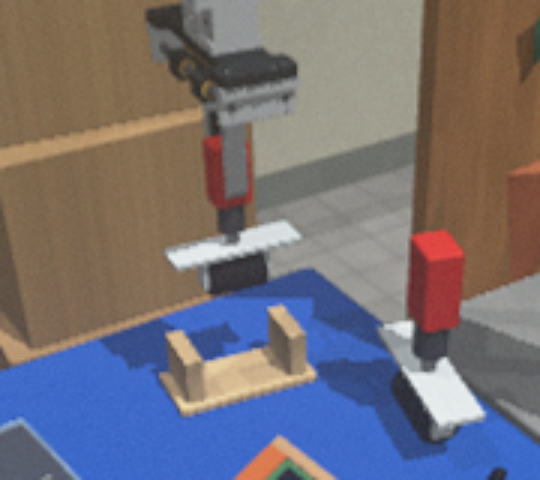

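The roller hangs upright and in line above the empty rest. Lowering slowly.

Emit:
{"api": "servo_tool", "payload": {
  "delta_pos": [
    [0,-0.1,-3],
    [0,-0.1,-6],
    [0,-0.1,-8],
    [0,-0.1,-8.8],
    [0,-0.1,-9.3],
    [0,-0.1,-9.6],
    [0,-0.1,-9.6],
    [0,-0.1,-9.6]
  ],
  "turn": [
    [0,0,0],
    [0,0,0],
    [0,0,0],
    [0,0,0],
    [0,0,0],
    [0,0,0],
    [0,0,0],
    [0,0,0]
  ],
  "hand": [1,1,1,1,1,1,1,1]
}}

```text
time_s: 15.7
tcp_pos: [0.4608, -0.3039, 0.1257]
orientation: [3.135, -0.192, 0.002]
contact_force: [0.2, -1.7, -3.2]
grip_width: 0.295
```

Emit:
{"api": "servo_tool", "payload": {
  "delta_pos": [
    [0,0,-0.2],
    [0,0,-0.3],
    [0,0,-0.4],
    [0,0,-0.4],
    [0,0,-0.4]
  ],
  "turn": [
    [0,0,0],
    [0,0,0],
    [0,0,0],
    [0,0,0],
    [0,0,0]
  ],
  "hand": [1,1,1,1,1]
}}

```text
time_s: 16.32
tcp_pos: [0.4605, -0.3035, 0.121]
orientation: [3.136, -0.192, 0.0]
contact_force: [0.0, 0.7, -2.4]
grip_width: 0.294
```

Run:
```python
from h import *
s=r.sense(); print(s["tcp_pos"].round(4),s["contact_force"].round(2))
c=read_camera("scene"); save(c,"s7.png",(200,60,380,200))
```

```text
[ 0.4605 -0.3035  0.121 ] [ 0.02  0.67 -2.42]
```

View pics/s7.png

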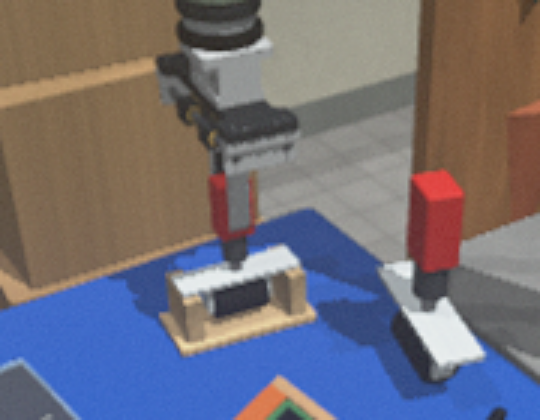

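The crossbar is level and nearly touching both uprights. I'll go a touch lower, then release.

Emit:
{"api": "servo_tool", "payload": {
  "delta_pos": [
    [0,0,-0.1],
    [0,0,-0.15],
    [0,0,-0.15]
  ],
  "turn": [
    [0,0,0],
    [0,0,0],
    [0,0,0]
  ],
  "hand": [1,1,1]
}}

```text
time_s: 16.75
tcp_pos: [0.4606, -0.3036, 0.1204]
orientation: [3.135, -0.192, 0.001]
contact_force: [-1.5, 0.7, 4.2]
grip_width: 0.298
```

Seated: the wrist force went from −2.9 to +4.2 N. Opening and backing off straight up.

Emit:
{"api": "servo_tool", "payload": {
  "delta_pos": [
    [0,0,0],
    [0,0,0],
    [0,0,0],
    [0,0,0],
    [0,0,0],
    [0,0,0],
    [0,0,0],
    [0,0,0]
  ],
  "turn": [
    [0,0,0],
    [0,0,0],
    [0,0,0],
    [0,0,0],
    [0,0,0],
    [0,0,0],
    [0,0,0],
    [0,0,0]
  ],
  "hand": [-1,-1,-1,-1,-1,-1,-1,-1]
}}

```text
time_s: 17.75
tcp_pos: [0.4605, -0.3035, 0.1195]
orientation: [3.136, -0.192, -0.0]
contact_force: [0.5, -0.6, -0.6]
grip_width: 0.997
```

Emit:
{"api": "servo_tool", "payload": {
  "delta_pos": [
    [0,0,2],
    [0,0,5],
    [0,0,9],
    [0,0,13],
    [0,0,16],
    [0,0,16],
    [0,0,16]
  ],
  "turn": [
    [0,0,0],
    [0,0,0],
    [0,0,0],
    [0,0,0],
    [0,0,0],
    [0,0,0],
    [0,0,0]
  ],
  "hand": [-1,-1,-1,-1,-1,-1,-1]
}}

```text
time_s: 18.62
tcp_pos: [0.4598, -0.303, 0.278]
orientation: [-3.134, 0.192, 0.003]
contact_force: [-0.3, -0.6, -0.5]
grip_width: 1.001
```

Run:
```python
from gl import *
s=r.sense(); print(s["time_s"],s["tcp_pos"].round(4),s["contact_force"].round(2),s["grip_width"])
c=read_camera("scene"); save(c,"s8.png",(180,60,400,250)); prof(c,"end")
t=read_camera("top"); prof(t,"end top")
v,u=np.mgrid[:400,:640]; W=world(c,u,v); X,Y,Z=np.moveaxis(W,-1,0); hsv=cv2.cvtColor(c["pixels"],cv2.COLOR_RGB2HSV).astype(int); H,S,V=np.moveaxis(hsv,-1,0)
reg=(X>.36)&(X<.56)&(Y>-.37)&(Y<-.23); red=reg&((H<8)|(H>172))&(S>150)&(V>70)
print(np.percentile(W[red],[1,50,99],axis=0).round(3).tolist())
for lo,hi in((.115,.135),(.135,.155)): k=red&(Z>lo)&(Z<hi); print(W[k].mean(0).round(4))
```

```text
18.625 [ 0.4598 -0.303   0.278 ] [-0.33 -0.57 -0.48] 1.000591384685467
end fit [-2.1000e-03  7.0465e+00] rim z 6.6 [(-75, 67, 7.2), (-60, 111, 7.1), (-45, 108, 7.1), (-30, 116, 7.2), (-15, 123, 7.1), (0, 124, 6.8), (15, 128, 6.8), (30, 137, 7.0), (45, 141, 6.6), (60, 52, 7.1)]
end top fit [-4.000e-04  8.373e+00] rim z 8.0 [(-75, 60, 8.4), (-60, 113, 8.6), (-45, 119, 8.6), (-30, 113, 8.4), (-15, 114, 8.3), (0, 115, 8.4), (15, 116, 8.6), (30, 113, 8.4), (45, 113, 8.1), (60, 39, 8.2)]
[[0.446, -0.313, 0.113], [0.463, -0.292, 0.149], [0.479, -0.287, 0.171]]
[ 0.4628 -0.2915  0.125 ]
[ 0.4631 -0.2914  0.1452]
```

View pics/s8.png

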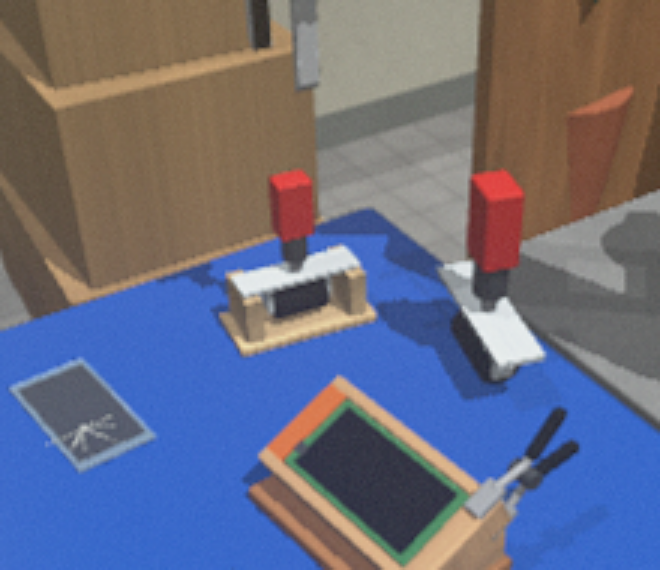

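The roller stands upright in its rest (crop (290,270)), the glass is flush, and the gripper is clear. Handing in.

```bash
python3 -c "
from workcell import r
print(r.sign_off())"
```

```text
the job is handed in; nothing more can be done
None
```

The glass is rolled down flush and the roller is back in its rest, upright and released. I handed the job in at about 19 s; no verdict is reported.

**Pass:** I pressed the orange end home at about 11.5 N. I then rolled in one unbroken pass from bed y = −56 to +56 mm. Force readings between moves were 10–12 N, and the tool stayed within about 0.3° of square to the bed.

**Last checks:**
- **Glass:** it dropped about 4 mm evenly in both cameras (slope under 0.003). Its top reads within 0.5 mm of the rim.
- **Roller:** the crossbar sits on both uprights and the handle is vertical. It is within about 3 mm of where it started.
- **Gripper:** it is open and well clear, with no contact force.

**Not checked or off:**
- **Force at the end:** one reading taken during the pass, with the orange end already home, was some 3 N more than the spring figures and my touch height imply. It stayed far below the 30 N limit.
- **Top view:** the arm blocked this camera during the pass, so mid-pass glass readings are from the scene camera only.
- **Other items:** I did not measure the tray, hex key, cracked glass or spudger afterwards. The arm never went near them, and the cracked glass looks unmoved in the last picture.

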